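Seat an angle bracket in the fence corner and hold it

ROBOT

A 6-joint arm with a two-finger parallel gripper is mounted at the origin on the work surface. World frame = base frame: x ahead of the robot, y to its left, z up, the work surface at z = 0. Lengths are in mm, angles in rad, forces in N, time in s.
With the tool pointing down it reaches from about 275 to 1000 mm from the base axis. Payload 8.4 kg.
Tool frame: the origin (TCP) lies where the fingers leave the gripper's body, on its centre line; the fingertips stand 73 mm ahead of it and the grasp point (between the pads) lies 54 mm ahead of it (grip_point_offset is the distance from the TCP to the grasp point, in mm); z points along the fingers, y is the direction in which the jaws open and shut (so a half turn about z gives the same grasp; the last joint's range is limited). The gripper opens to 85 mm and grips with 20 to 120 N. Pads are 22 mm wide; open, the fingers measure 114 mm over their backs; the gripper's body (76 mm by 85 mm) begins 54 mm behind the grasp point. The pads swing forward as they close: fully open they stand 13 mm farther back than shut.
Start: joints at [-1.279, 0.353, 1.633, -0, 1.155, -0.002], TCP at [180.993, -598.222, 303.881] pointing down, gripper open.
Joint ranges: [-2.63, 2.63], [-0.92, 2.1], [0.06, 2.66], [-1.3, 4.44], [0, 2.69], [-3.02, 3.02]. Speed limits (rad/s): [2.22, 2.22, 2.79, 3.14, 3.14, 3.14].

INTERFACE

Orientations are given as [roll, pitch, yaw] about the fixed x, y, z axes, in that order (R = Rz(yaw) Ry(pitch) Rx(roll)).
In Python, from rig import sense, grab_frame, sign_off, grip_point_offset gives the robot as it stands. The module is installed in compiled form; this text tells all that it offers.
- The arm moves only by the tool drive_tool, never from a script. Its argument "targets" is one flat list of numbers, 7 for each row, row after row: the shift along the tool's x, y, z in m, then the turn, a rotation vector about the tool's x, y, z in rad, then the opening, from 0 (shut) to 1 (fully open). In form: [tx, ty, tz, wx, wy, wz, grip, tx, ty, tz, wx, wy, wz, grip, ...]. A call has 1 to 12 rows; each row is the pose to reach, as a shift and turn from the pose commanded when the call began, along the tool's axes at that moment; what a row does not reach only later rows make up. A row lasts 1/12 s, in which the tool goes at most 41.7 mm and 7.16 degrees, less where a joint would pass 70% of its speed; a pose out of reach is approached as far as the arm can. A call with a gripper value outside its range is refused whole. The fingers move at their own pace and stop on an object; "force" is the grip in N (left out, the last holds). Time passes only in rows, so rows that repeat a pose let the fingers close. It gives the time, the measured TCP pose, the force and the opening at its end, in the units of the state.
- sense(): the state, without advancing time (a new reading comes with each control period).
- grab_frame(name): name is "side" or "top"; returns a dict with "color" (480x640x3 uint8, blue, green, red), "vertical_fov" (degrees; the focal length in pixels is half the picture's height over the tangent of half this angle, whatever the lens; pixels are square), "cx", "cy" (the principal point, pixels), "world_from_camera" (4x4, takes a point from camera to world coordinates). Camera axes: x right, y down, z forward; pixel columns grow to the right and rows downward; lengths in mm; the calibration is good to about 2 mm. A picture is of the moment at which its call begins. There is no depth.
- sign_off(): hands the job in, once; it reports no verdict.
The state is a dict: "clock": time; "qpos": joint angles; "qvel": joint speeds; "joint_efforts": joint torques, N m; "eef_pos": TCP position; "tcp_rot": TCP orientation; "contact_force": force on the tool from outside, world axes, zero at the start; "wrist_torque": the same for the moment, N m; "opening": opening from 0.0 (shut) to 1.0 (fully open).
Only numpy, scipy, OpenCV 4.12 (cv2) and the standard library are available. Lean on these libraries where they do the work, as an engineer would, in place of code of your own. Each camera call takes 0.05 s, during which the arm holds its last target. There are 200 camera calls.

TASK

Take the bare aluminium angle bracket off the rubber mat and stand it, foot down, on the green base plate in the corner of the two steel fences: the short heel end of its foot flush against the shorter fence and its side flush against the longer one. Press it firmly into the corner against both fences at once, easing it in without ramming, and finish like that: the program ends with the gripper still on the bracket, holding it flat on the plate and pressed to both fences so that a colleague can drive its screws. Leave the other things on the bench where they are.

Things in the scene. Friction and masses are not known exactly. Their poses are not given: they have to be found in the camera images.
- bracket: Loose aluminium angle bracket, 0.3 kg, foot down on the mat. Origin: centre of the foot's underside, z up. Foot 80 (x) by 64 (y) by 12 mm. Upright web 14 mm thick (x -1 to +13 mm), 56 mm wide (y, centred), top 76 mm above the underside, flat faces: grip across its thickness from above. Foot extends 27 mm past the web to +x (short heel), 39 mm to -x (longer toe). Left and right sides alike.
- heel_corner (a point): Corner of the bracket's foot, on its underside, at the heel end and +y side: (40, 32, 0) mm in the bracket's frame. When seated it coincides with point corner.
- plate: Green-painted base plate, 240 mm (x) by 220 mm (y), 12 mm thick, bolted to the bench (fixed). Origin: centre of its underside, which lies on the bench (z = 0). Its top is flat and 12 mm up; two steel fences are bolted on it near its +x, +y corner. Friction of the bracket on plate and fences is about 0.6.
- corner (a point): Inner corner of the fences on the plate's top: (50, 55, 12) mm in the plate's frame, with the plate's axes. The longer fence's face is the plane y = 0 here, running to -x; the shorter one's is x = 0, running to -y. A seated bracket has its +x (heel) along plate +x, its +y along plate +y and its origin at (-40, -32, 0) mm from here.
- fence_long: The longer fence: rigid fixed steel bar 130 mm (plate x) by 16 mm (y), 15 mm high above the plate, with two 6 mm high screw heads on top. Origin: centre of its underside. Its working face looks to plate -y. It stops 10 mm short of the shorter fence's face (corner relief).
- fence_short: The shorter fence: rigid fixed steel bar 16 mm (plate x) by 115 mm (y), 15 mm high above the plate, with two 6 mm high screw heads on top. Origin: centre of its underside. Its working face looks to plate -x.
- mat: Black rubber mat 260 by 230 mm, 3 mm thick, fixed to the bench; the bracket starts on it. Origin: centre of its underside. Plate and mat swap sides of the bench from run to run.
- lens_ring: Bystander, loose on the mat: black lens ring, 38 mm across, 12 mm high. Origin: centre of underside.
- fork: Bystander, loose on the mat: dark steel clamping fork, 80 by 30 by 10 mm. Origin: underside, middle.
- spare_post: Bystander, loose on the mat: steel post lying on its side, 12.7 mm thick, 75 mm long along its y. Origin: underside, middle.
- toe_clamp: Bystander, loose on the green plate away from the corner: small clamp block 50 by 24 mm with a knob, 29 mm high. Origin: centre of underside.
- screw_cup: Bystander, loose on the bench far right: white cup of screws, 54 mm across, 22 mm high. Origin: centre of underside.
- hex_driver: Bystander, loose on the bench beyond plate and mat: screwdriver-like hex driver, 210 mm long along its x, 22 mm thick. Origin: under the front part of its shaft.
- iris: Bystander, standing loose on the bench far left: iris on a black post holder, 54 mm foot, 139 mm high. Origin: centre of underside.
Things that resemble listed ones, but are neither listed nor needed, are in the scene too. There is more than one size of the bracket; the one meant has the size given above.

How it is judged:
By the outcome, as a careful person would: the job done as asked, in the order asked, and still so for the second after the job is handed in, while the arm keeps its last pose, push and grip.
It also fails if it takes over 58 s, if anything falls off the work surface, if the arm or the gripper's body presses on something with over 40 N, if the wrist force passes 120 N, or if a joint passes its speed limit or range.

## Working session

There is one attempt and no reset: what is moved stays moved. The work goes in short steps, Python scripts to look and compute and a tool call to move; the robot and the scene stay as the last step left them, time stands still between calls to the robot, and variables do not carry over. Pictures are saved under pics/ and viewed, about 8 in all and at most 12, crops included, and the job is handed in when it is done.

Besides the shell and the picture viewer there is one more tool, called after "Call:" by a JSON object that holds its "fn" and its "kwargs". drive_tool: Moves the arm, as the interface text tells. Its arguments: {"type":"object","properties":{"targets":{"type":"array"},"force":{"type":"number"}},"required":["targets"]}

```bash
mkdir -p pics; cat > h.py <<'E'
import numpy as np, cv2
from rig import sense, grab_frame, sign_off, grip_point_offset
def cam(f):
    F=240/np.tan(np.radians(f["vertical_fov"])/2); return F,f["cx"],f["cy"],np.array(f["world_from_camera"])
def pix2w(f,u,v,z):
    F,cx,cy,T=cam(f); d=T[:3,:3]@np.array([(u-cx)/F,(v-cy)/F,1]); o=T[:3,3]; return o+d*(z-o[2])/d[2]
def w2pix(f,p):
    F,cx,cy,T=cam(f); q=T[:3,:3].T@(np.array(p,float)-T[:3,3]); return np.array([cx+F*q[0]/q[2],cy+F*q[1]/q[2]])
E
python3 - <<'E'
from h import *
for n in("top","side"):
    f=grab_frame(n); cv2.imwrite(f"pics/{n}0.png",f["color"]); print(n,f["vertical_fov"],f["cx"],f["cy"],np.round(f["world_from_camera"],3).tolist(),f.keys())
print(sense(),grip_point_offset)
E
```

```text
top 53.25529327296504 318.9835717650074 238.46774938869282 [[-0.01, -0.992, 0.124, 380.259], [-1.0, 0.008, -0.017, 13.201], [0.016, -0.124, -0.992, 1098.554], [0.0, 0.0, 0.0, 1.0]] dict_keys(['color', 'vertical_fov', 'cx', 'cy', 'world_from_camera'])
side 42.58739060595607 320.51985457962473 235.7549991319907 [[-0.81, -0.329, 0.485, -154.695], [-0.586, 0.421, -0.693, 928.647], [0.024, -0.846, -0.533, 781.234], [0.0, 0.0, 0.0, 1.0]] dict_keys(['color', 'vertical_fov', 'cx', 'cy', 'world_from_camera'])
{'clock': 0.1, 'qpos': array([-1.27936857e+00,  3.53570259e-01,  1.63404887e+00, -3.98491707e-06,
        1.15521916e+00, -2.38420865e-03]), 'qvel': array([-0.00115032, -0.00289993, -0.00159867,  0.00036105, -0.00300012,
       -0.00045293]), 'joint_efforts': array([-2.73701580e-04, -6.06360197e+01, -3.42821324e+01,  1.42242305e-05,
        3.88898305e-03, -3.75303458e-06]), 'eef_pos': array([ 180.91364405, -597.8918717 ,  303.24675576]), 'tcp_rot': array([-3.14034701e+00,  6.73862957e-07,  2.93813580e-01]), 'contact_force': array([ 0.01785272,  0.08328188, -0.04770648]), 'wrist_torque': array([-0.00577676,  0.03120291,  0.00665778]), 'opening': 0.9984412671782047} 53.900000000000006
```

View pics/top0.png

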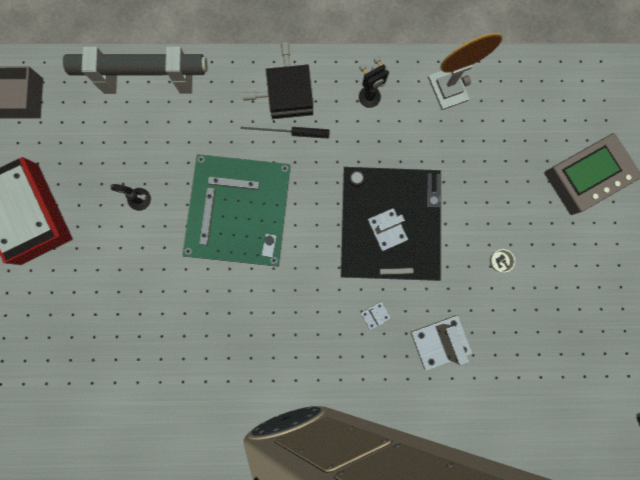

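View pics/side0.png

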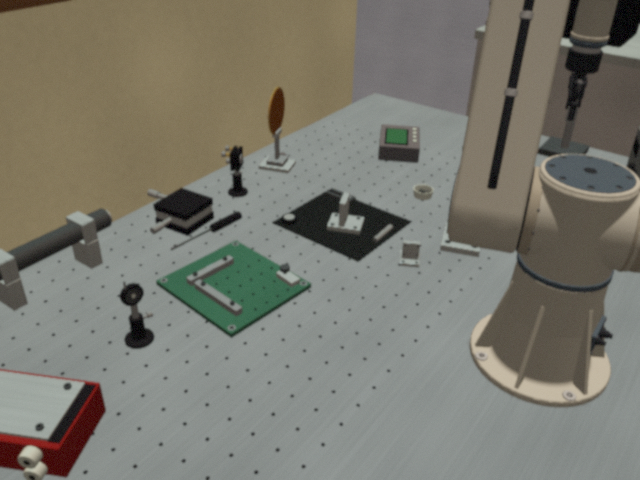

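The top view shows three candidates: the bracket on the mat at (388,229), a small one on the bench at (375,316), and a large one on the bench at (443,343). I choose the one on the mat. The fences are at (207,216), long, and (234,183), short. Next is a close crop.

```bash
python3 - <<'E'
from h import *
f=grab_frame("top"); c=f["color"]
def up(x0,y0,w,h,s):
    o=cv2.resize(c[y0:y0+h,x0:x0+w],None,fx=s,fy=s,interpolation=cv2.INTER_CUBIC)
    for k in range(0,w,10): cv2.line(o,(k*s,0),(k*s,6),(0,255,255),1); cv2.putText(o,str(x0+k),(k*s,16),0,.3,(0,255,255),1) if k%20==0 else 0
    for k in range(0,h,10): cv2.line(o,(0,k*s),(6,k*s),(0,255,255),1); cv2.putText(o,str(y0+k),(8,k*s+3),0,.3,(0,255,255),1)
    return o
a=up(180,150,115,120,4); b=up(363,203,50,50,6)
o=np.zeros((480,770,3),np.uint8); o[:,:460]=a; o[:300,465:765]=b
cv2.imwrite("pics/crop1.png",o)
# plate corners by contour
hsv=cv2.cvtColor(c,cv2.COLOR_BGR2HSV); m=cv2.inRange(hsv,(60,80,40),(90,255,255)); m[:, :150]=0; m[:,330:]=0
k=max(cv2.findContours(m,0,2)[0],key=cv2.contourArea); r=cv2.minAreaRect(k); q=cv2.boxPoints(r)
P=np.array([pix2w(f,*p,12) for p in q]); print(q.round(1).tolist(),P.round(1).tolist(),np.linalg.norm(P-np.roll(P,1,0),axis=1))
E
```

```text
[[182.60000610351562, 255.1999969482422], [194.1999969482422, 153.3000030517578], [289.3999938964844, 164.1999969482422], [277.8999938964844, 266.0]] [[480.3, 304.4, 12.0], [718.2, 283.6, 12.0], [691.0, 62.0, 12.0], [453.8, 88.7, 12.0]] [217.30408835 238.79550766 223.27460057 238.74001139]
```

View pics/crop1.png

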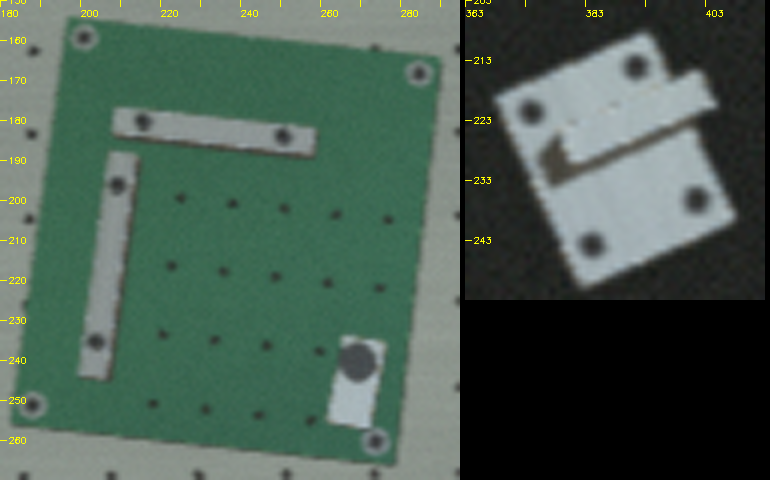

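```bash
cat >> h.py <<'E'
from scipy.optimize import least_squares
def T2(p,X): c,s=np.cos(p[2]),np.sin(p[2]); X=np.atleast_2d(X).astype(float); return np.c_[p[0]+c*X[:,0]-s*X[:,1],p[1]+s*X[:,0]+c*X[:,1],X[:,2]]
def fit(f,X,px,p0):
    r=least_squares(lambda p:(np.array([w2pix(f,w) for w in T2(p,X)])-px).ravel(),p0,x_scale=[10,10,.05]); return r.x,r.fun.reshape(-1,2)
PL=np.array([[120,110,12],[120,-110,12],[-120,-110,12],[-120,110,12]])
FS=np.array([[66,65,27],[66,-50,27],[50,-50,27],[50,65,27]])
BR=np.array([[40,32,15],[40,-32,15],[-40,-32,15],[-40,32,15]])
WB=np.array([[13,28,79],[13,-28,79],[-1,-28,79],[-1,28,79]])
E
python3 - <<'E'
from h import *
f=grab_frame("top")
pp=np.array([[197,154.2],[290.2,164.5],[279,266.2],[183,256.2]])
p,r=fit(f,PL,pp,[585,185,-.1]); print("plate",p,r.round(1).tolist())
for x in ([50,55,27],[40,55,27],[-90,55,27],[50,-50,27],[66,-50,27]): print(x,w2pix(f,T2(p,x)[0]).round(1))
# also long fence/short fence top line check
b,rb=fit(f,BR,np.array([[368.3,219.3],[393.8,208.3],[408.3,239.2],[382.8,251]]),[500,-150,.43]); print("br",b,rb.round(1).tolist())
def draw(f,img,s,x0,y0,w,h):
    o=cv2.resize(img[y0:y0+h,x0:x0+w],None,fx=s,fy=s,interpolation=cv2.INTER_CUBIC)
    fl=FS.copy(); fl=np.array([[40,55,27],[40,71,27],[-90,71,27],[-90,55,27]])
    for q,X,c in((p,PL,(0,0,255)),(p,FS[:, :],(0,0,255)),(p,fl,(0,0,255)),(b,BR,(0,0,255)),(b,WB,(255,0,0))):
        pts=np.array([w2pix(f,w) for w in T2(q,X)]); cv2.polylines(o,[((pts-[x0,y0]+.5)*s).astype(int)],True,c,1)
    return o
cv2.imwrite("pics/ov_top.png",draw(f,f["color"],3,175,145,266,145))
g=grab_frame("side"); cv2.imwrite("pics/ov_side.png",draw(g,g["color"],3,150,180,266,160))
a=cv2.imread("pics/ov_top.png");c=cv2.imread("pics/ov_side.png");cv2.imwrite("pics/ov.png",cv2.resize(np.vstack([a,c]),None,fx=.65,fy=.65) if a.shape[0]+c.shape[0]>920 else np.vstack([a[:300],c[:300]]))
np.savez("fit.npz",p=p,b=b)
cor=T2(p,[50,55,12])[0]; tgt=T2([cor[0],cor[1],p[2]],[-40,-32,0])[0]; print("corner",cor,"seat",tgt)
E
```

```text
plate [ 5.84405772e+02  1.81717415e+02 -1.12422935e-01] [[-0.2, 0.0], [0.5, -0.5], [0.1, 0.2], [-0.4, 0.2]]
[50, 55, 27] [215.1 184.4]
[40, 55, 27] [214.5 188.7]
[-90, 55, 27] [207.  245.1]
[50, -50, 27] [260.9 189.2]
[66, -50, 27] [261.7 182.3]
br [ 5.35340403e+02 -1.64230555e+02  4.08586530e-01] [[0.1, -0.1], [-0.3, -0.2], [0.0, 0.4], [0.2, -0.1]]
corner [640.26037696 230.76089748  12.        ] seat [596.92292859 203.45035796   0.        ]
```

View pics/ov_side.png

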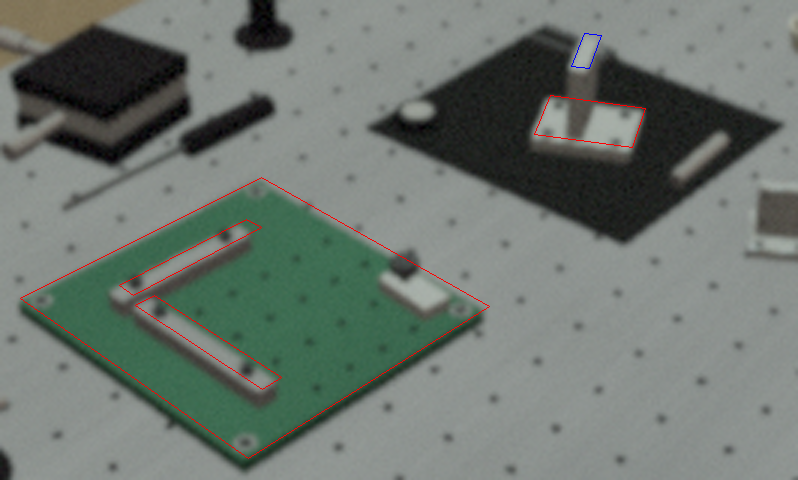

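View pics/ov_top.png

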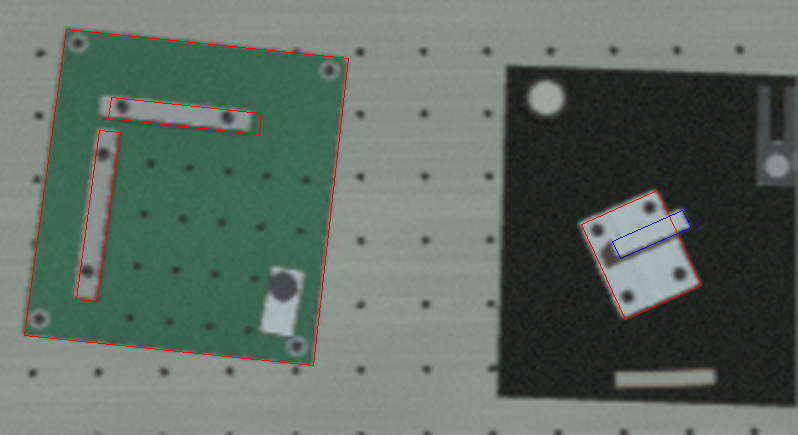

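The overlay from the top camera fits the plate, the fences' inner faces and the bracket to within about 1 px. The size matches 80x64, and the heel points away from the robot at yaw 0.41. The side view shows a common shift of 3-5 mm, which is calibration error. Next I compute the moves.

```bash
cat > mv.py <<'E'
import sys; from h import *
from scipy.spatial.transform import Rotation as R
# usage: mv.py x y z yaw  (TCP target, tool down) -> shift in tool axes (m), rotvec, from measured pose
x,y,z,w=map(float,sys.argv[1:5]); s=sense(); R0=R.from_euler("xyz",s["tcp_rot"]); 
d=R0.inv().apply(np.array([x,y,z])-s["eef_pos"])/1000; rv=(R0.inv()*R.from_euler("xyz",[np.pi,0,w])).as_rotvec()
print(d.round(4),rv.round(4),"rows>=",np.ceil(max(np.linalg.norm(d)/.0417,np.linalg.norm(rv)/.125)),"t",round(s["clock"],2),s["eef_pos"].round(1),s["tcp_rot"].round(4),s["contact_force"].round(1),round(s["opening"],3))
E
python3 mv.py 540.8 -161.8 200 1.979
```

```text
[ 0.4708 -0.3133  0.1037] [-5.0000e-04 -6.0000e-04 -1.6852e+00] rows>= 14.0 t 0.25 [ 180.9 -598.1  303.5] [-3.1409  0.      0.2938] [-0.1 -0.1  0.3] 1.001
```

Call:
{"fn": "drive_tool", "kwargs": {"targets": [0.235,-0.157,0.052,0,0,-0.84,1,0.235,-0.157,0.052,0,0,-0.84,1,0.235,-0.157,0.052,0,0,-0.84,1,0.235,-0.157,0.052,0,0,-0.84,1,0.471,-0.313,0.104,0,0,-1.685,1,0.471,-0.313,0.104,0,0,-1.685,1,0.471,-0.313,0.104,0,0,-1.685,1,0.471,-0.313,0.104,0,0,-1.685,1,0.471,-0.313,0.104,0,0,-1.685,1,0.471,-0.313,0.104,0,0,-1.685,1,0.471,-0.313,0.104,0,0,-1.685,1,0.471,-0.313,0.104,0,0,-1.685,1]}}

```text
clock: 1.25
eef_pos: [495.1, -217.3, 213.2]
tcp_rot: [3.141, 0.0, 1.8]
contact_force: [1.0, -0.8, -0.3]
opening: 1.001
```

```bash
python3 mv.py 540.8 -161.8 200 1.979
```

```text
[0.0437 0.0571 0.0132] [ 0.0003  0.0003 -0.1791] rows>= 2.0 t 1.25 [ 495.1 -217.3  213.2] [3.1413e+00 2.0000e-04 1.7999e+00] [ 1.  -0.8 -0.3] 1.001
```

Call:
{"fn": "drive_tool", "kwargs": {"targets": [0.03,0.04,0.01,0,0,-0.12,1,0.03,0.04,0.01,0,0,-0.12,1,0.03,0.04,0.01,0,0,-0.12,1,0.03,0.04,0.01,0,0,-0.12,1]}}

```text
clock: 1.58
eef_pos: [526.3, -180.7, 203.2]
tcp_rot: [-3.141, -0.0, 1.914]
contact_force: [-0.2, -0.1, 0.3]
opening: 0.996
```

```bash
python3 - <<'E'
from h import *
z=np.load("fit.npz"); b=z["b"]
f=grab_frame("top");g=grab_frame("side")
o=[]
for n,h,(x0,y0) in(("t",f,(330,180)),("s",g,(290,150))):
    i=cv2.resize(h["color"][y0:y0+100,x0:x0+130],None,fx=3,fy=3,interpolation=cv2.INTER_CUBIC); o.append(i)
cv2.imwrite("pics/hov.png",np.hstack(o))
E
python3 mv.py 540.8 -161.8 95 1.979
```

```text
[0.0139 0.0209 0.1086] [-0.0004  0.0001 -0.0669] rows>= 3.0 t 1.68 [ 525.8 -181.9  203.6] [-3.1412e+00  1.0000e-04  1.9121e+00] [ 0.1 -0.1 -0.3] 0.999
```

View pics/hov.png

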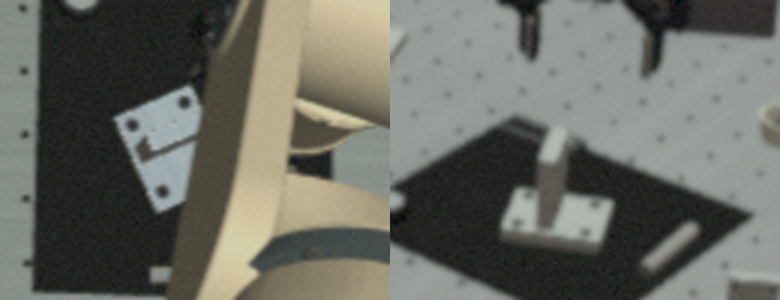

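```bash
python3 - <<'E'
from h import *
z=np.load("fit.npz"); g=grab_frame("side")
b,r=fit(g,BR,np.array([[327,226.3],[332.3,212.3],[364.7,217.7],[360,230]]),z["b"]); print(b,z["b"],r.round(1).tolist())
# plate corners in side overlay image /3 + (150,180): +x+y (20,303) ; +x-y (258,182); -x-y (485,313); -x+y (245,458)
p,r=fit(g,PL,np.array([[20,303],[258,182],[485,315],[245,459]])/3+[150,180],z["p"]); print(p,z["p"],r.round(1).tolist())
E
```

```text
[ 5.31971153e+02 -1.57425789e+02  4.01305446e-01] [ 5.35340403e+02 -1.64230555e+02  4.08586530e-01] [[0.1, -0.5], [0.3, 0.6], [-0.3, -0.5], [-0.0, 0.4]]
[ 5.80739938e+02  1.86926477e+02 -1.16554457e-01] [ 5.84405772e+02  1.81717415e+02 -1.12422935e-01] [[-0.9, -0.3], [0.5, -0.7], [0.8, -1.3], [-0.2, 1.5]]
```

```bash
python3 mv.py 539.2 -158.4 95 1.976
```

```text
[0.0179 0.0206 0.1087] [-0.0001  0.0002 -0.0644] rows>= 3.0 t 1.73 [ 525.7 -182.1  203.7] [-3.1415e+00  2.0000e-04  1.9116e+00] [-0.5  0.7 -0.1] 0.997
```

Call:
{"fn": "drive_tool", "kwargs": {"targets": [0.018,0.0205,0,0,0,-0.064,1,0.018,0.0205,0.02,0,0,-0.064,1,0.018,0.0205,0.04,0,0,-0.064,1,0.018,0.0205,0.06,0,0,-0.064,1,0.018,0.0205,0.08,0,0,-0.064,1,0.018,0.0205,0.095,0,0,-0.064,1,0.018,0.0205,0.108,0,0,-0.064,1,0.018,0.0205,0.108,0,0,-0.064,1,0.018,0.0205,0.108,0,0,-0.064,1]}}

```text
clock: 2.48
eef_pos: [539.0, -158.1, 95.4]
tcp_rot: [-3.141, -0.001, 1.976]
contact_force: [-0.3, -0.1, -0.1]
opening: 1.001
```

```bash
python3 mv.py 539.2 -158.4 95 1.976; python3 - <<'E'
from h import *
g=grab_frame("side")
cv2.imwrite("pics/low.png",cv2.resize(g["color"][150:250,270:410],None,fx=5,fy=5,interpolation=cv2.INTER_CUBIC))
E
```

```text
[-0.0004  0.0001  0.0004] [-0.0009 -0.0007 -0.0001] rows>= 1.0 t 2.48 [ 539.  -158.1   95.4] [-3.1407e+00 -7.0000e-04  1.9759e+00] [-0.3 -0.1 -0.1] 1.001
```

View pics/low.png

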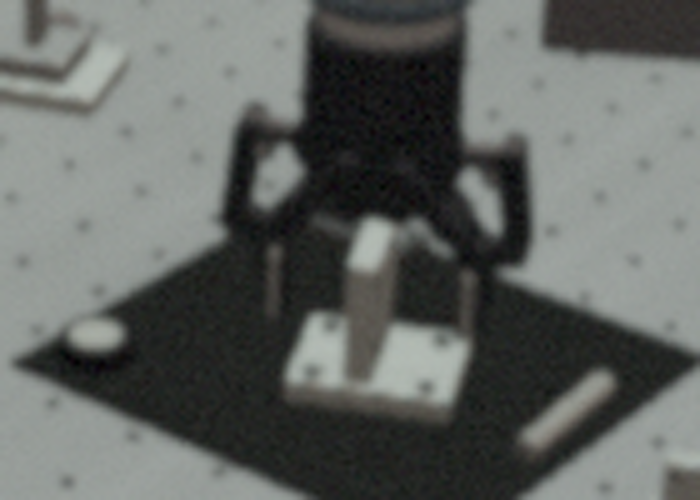

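Pads (273,280) and (467,300) straddle the web centre at (372,300). Closing now.

Call:
{"fn": "drive_tool", "kwargs": {"targets": [0,0,0,0,0,0,0.5,0,0,0,0,0,0,0.35,0,0,0,0,0,0,0.25,0,0,0,0,0,0,0.1,0,0,0,0,0,0,0,0,0,0,0,0,0,0,0,0,0,0,0,0,0,0,0,0,0,0,0,0,0,0,0,0,0,0,0,0,0,0,0,0,0,0], "force": 80}}

```text
clock: 3.37
eef_pos: [540.0, -157.1, 95.8]
tcp_rot: [3.141, 0.0, 1.978]
contact_force: [-1.2, 1.1, 4.9]
opening: 0.154
```

```bash
python3 mv.py 539.2 -158.4 95 1.976
```

```text
[-0.0009 -0.0012  0.0008] [0.0004 0.0002 0.0018] rows>= 1.0 t 3.37 [ 540.  -157.1   95.8] [3.1412e+00 2.0000e-04 1.9778e+00] [-1.2  1.1  4.9] 0.154
```

Call:
{"fn": "drive_tool", "kwargs": {"targets": [0,0,-0.005,0,0,0,0,0,0,-0.02,0,0,0,0,0,0,-0.045,0,0,0,0,0,0,-0.07,0,0,0,0,0,0,-0.08,0,0,0,0,0,0,-0.08,0,0,0,0,0,0,-0.08,0,0,0,0,0,0,-0.08,0,0,0,0]}}

```text
clock: 4.03
eef_pos: [538.9, -156.9, 174.1]
tcp_rot: [-3.14, -0.001, 1.978]
contact_force: [-0.6, -0.6, -3.7]
opening: 0.152
```

```bash
python3 mv.py 587.5 191.8 165 1.457
```

```text
[0.3009 0.1827 0.0092] [-0.002  -0.0009  0.5208] rows>= 9.0 t 4.03 [ 538.9 -156.9  174.1] [-3.1399e+00 -1.4000e-03  1.9778e+00] [-0.6 -0.6 -3.7] 0.152
```

Call:
{"fn": "drive_tool", "kwargs": {"targets": [0.025,0.015,0,0,0,0.04,0,0.055,0.034,0.001,0,0,0.095,0,0.086,0.052,0.002,0,0,0.15,0,0.116,0.07,0.003,0,0,0.2,0,0.147,0.089,0.004,0,0,0.255,0,0.178,0.108,0.005,0,0,0.31,0,0.208,0.126,0.006,0,0,0.36,0,0.239,0.145,0.007,0,0,0.415,0,0.27,0.164,0.008,0,0,0.467,0,0.293,0.178,0.009,0,0,0.507,0,0.301,0.183,0.009,0,0,0.521,0,0.301,0.183,0.009,0,0,0.521,0]}}

```text
clock: 5.03
eef_pos: [588.0, 194.2, 164.4]
tcp_rot: [-3.14, 0.0, 1.459]
contact_force: [0.8, 2.1, -3.2]
opening: 0.149
```

Call:
{"fn": "drive_tool", "kwargs": {"targets": [0,0,0,0,0,0,0,0,0,0,0,0,0,0,0,0,0,0,0,0,0]}}

```text
clock: 5.28
eef_pos: [588.2, 190.6, 165.7]
tcp_rot: [-3.14, 0.001, 1.456]
contact_force: [1.1, 0.0, -3.9]
opening: 0.155
```

```bash
python3 mv.py 587.5 191.8 165 1.457; python3 - <<'E'
from h import *
f=grab_frame("top");g=grab_frame("side")
a=cv2.resize(f["color"][150:270,180:310],None,fx=3,fy=3,interpolation=cv2.INTER_CUBIC)
b=cv2.resize(g["color"][210:330,150:290],None,fx=3,fy=3,interpolation=cv2.INTER_CUBIC)
cv2.imwrite("pics/pre.png",np.hstack([a,b])[:,:800])
E
```

```text
[ 0.0011 -0.0008  0.0007] [-0.0013  0.0008 -0.0008] rows>= 1.0 t 5.28 [588.2 190.6 165.7] [-3.1402e+00  8.0000e-04  1.4562e+00] [ 1.1  0.  -3.9] 0.155
```

View pics/pre.png

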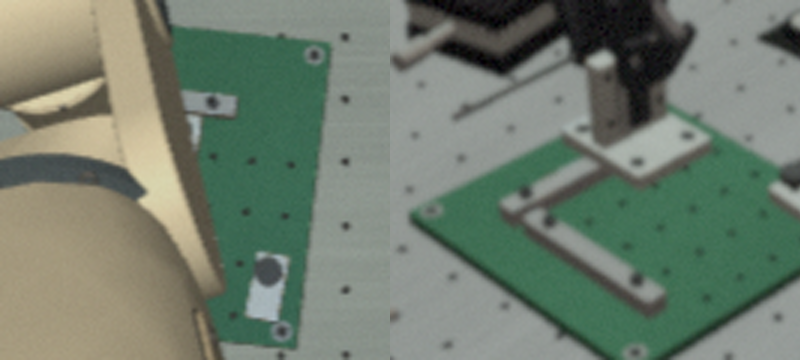

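```bash
python3 - <<'E'
from h import *
g=grab_frame("side"); X=BR[[0,2,3]].copy(); X[:,2]=85
b,r=fit(g,X,np.array([[208.3,254.3],[257,256],[234,269.3]]),[585,190,-.11]); print(b,r.round(1).tolist())
p=np.array([580.74,186.93,-.1166]); d=b[:2]-p[:2]; c,s=np.cos(p[2]),np.sin(p[2]); print("bracket in plate (seat 10,23):",c*d[0]+s*d[1],-s*d[0]+c*d[1],b[2]-p[2])
E
```

```text
[ 5.75763486e+02  1.91639957e+02 -9.59126090e-02] [[-1.0, -0.5], [1.0, 0.1], [0.0, 0.3]]
bracket in plate (seat 10,23): -5.490660086054942 4.099027959749661 0.020687390988159457
```

Call:
{"fn": "drive_tool", "kwargs": {"targets": [0,0,0.015,0,0,0,0,0,0,0.03,0,0,0,0,0,0,0.042,0,0,0,0,0,0,0.05,0,0,0,0,0,0,0.055,0,0,0,0,0,0,0.055,0,0,0,0,0,0,0.055,0,0,0,0]}}

```text
clock: 6.02
eef_pos: [588.8, 191.7, 111.5]
tcp_rot: [-3.142, 0.0, 1.457]
contact_force: [0.7, -0.3, -3.3]
opening: 0.156
```

Call:
{"fn": "drive_tool", "kwargs": {"targets": [0,0,0.001,0,0,0,0,0,0,0.002,0,0,0,0,0,0,0.003,0,0,0,0,0,0,0.004,0,0,0,0,0,0,0.004,0,0,0,0]}}

```text
clock: 6.43
eef_pos: [588.6, 191.8, 107.5]
tcp_rot: [3.142, -0.0, 1.457]
contact_force: [0.6, -0.1, -3.7]
opening: 0.15
```

Call:
{"fn": "drive_tool", "kwargs": {"targets": [0,0,0.0005,0,0,0,0,0,0,0.001,0,0,0,0,0,0,0.0015,0,0,0,0,0,0,0.002,0,0,0,0,0,0,0.0025,0,0,0,0,0,0,0.0025,0,0,0,0]}}

```text
clock: 6.93
eef_pos: [588.7, 191.8, 104.9]
tcp_rot: [-3.142, -0.0, 1.457]
contact_force: [0.3, -0.5, -2.9]
opening: 0.16
```

Call:
{"fn": "drive_tool", "kwargs": {"targets": [0,0,0.0003,0,0,0,0,0,0,0.0006,0,0,0,0,0,0,0.001,0,0,0,0,0,0,0.001,0,0,0,0]}}

```text
clock: 7.27
eef_pos: [588.7, 191.8, 104.9]
tcp_rot: [3.142, -0.0, 1.457]
contact_force: [-4.2, -0.4, 8.0]
opening: 0.154
```

Call:
{"fn": "drive_tool", "kwargs": {"targets": [0.002,0.002,0,0,0,0,0,0.005,0.004,0,0,0,0,0,0.008,0.006,0,0,0,0,0,0.01,0.008,0,0,0,0,0,0.011,0.009,0,0,0,0,0,0.011,0.009,0,0,0,0,0,0.011,0.009,0,0,0,0,0]}}

```text
clock: 7.85
eef_pos: [597.5, 200.5, 104.9]
tcp_rot: [-3.139, 0.002, 1.457]
contact_force: [-10.1, -6.5, 15.5]
opening: 0.155
```

Call:
{"fn": "drive_tool", "kwargs": {"targets": [0,0.0005,0,0,0,0,0,0,0.001,0,0,0,0,0,0,0.0015,0,0,0,0,0,0,0.002,0,0,0,0,0,0,0.0025,0,0,0,0,0,0,0.0025,0,0,0,0,0]}}

```text
clock: 8.35
eef_pos: [598.0, 200.5, 105.0]
tcp_rot: [-3.134, 0.003, 1.457]
contact_force: [-18.7, -5.0, 24.6]
opening: 0.155
```

Call:
{"fn": "drive_tool", "kwargs": {"targets": [0,0,-0.0005,0,0,0,0,0,0,-0.001,0,0,0,0,0,0,-0.0012,0,0,0,0,0,0,-0.0012,0,0,0,0]}}

```text
clock: 8.68
eef_pos: [601.6, 201.4, 105.0]
tcp_rot: [3.141, -0.0, 1.457]
contact_force: [-0.6, 0.6, -3.9]
opening: 0.155
```

```bash
python3 mv.py 588.7 191.8 104.9 1.457;python3 -c "
from h import *
s=sense();print(s['wrist_torque'])"
```

```text
[-0.011  -0.0117  0.0001] [ 0.0005 -0.0002 -0.0002] rows>= 1.0 t 8.68 [601.6 201.4 105. ] [ 3.1411e+00 -2.0000e-04  1.4568e+00] [-0.6  0.6 -3.9] 0.155
[ 0.05702961 -0.00194352 -0.00733113]
```

It was friction. The bracket now hovers just above the plate, so I'll ease it towards the short fence.

Call:
{"fn": "drive_tool", "kwargs": {"targets": [0,0.0005,0,0,0,0,0,0,0.001,0,0,0,0,0,0,0.0015,0,0,0,0,0,0,0.002,0,0,0,0,0,0,0.002,0,0,0,0,0]}}

```text
clock: 9.1
eef_pos: [603.5, 201.1, 105.0]
tcp_rot: [3.142, -0.0, 1.457]
contact_force: [0.7, 0.1, -3.7]
opening: 0.156
```

Call:
{"fn": "drive_tool", "kwargs": {"targets": [0.0005,0,0,0,0,0,0,0.001,0,0,0,0,0,0,0.0015,0,0,0,0,0,0,0.002,0,0,0,0,0,0,0.002,0,0,0,0,0,0]}}

```text
clock: 9.52
eef_pos: [603.5, 203.3, 105.2]
tcp_rot: [3.142, -0.0, 1.457]
contact_force: [0.8, 0.3, -3.2]
opening: 0.151
```

Call:
{"fn": "drive_tool", "kwargs": {"targets": [0,0.0004,0,0,0,0,0,0,0.0008,0,0,0,0,0,0,0.0012,0,0,0,0,0,0,0.0016,0,0,0,0,0,0,0.002,0,0,0,0,0,0,0.002,0,0,0,0,0]}}

```text
clock: 10.02
eef_pos: [604.7, 203.0, 105.1]
tcp_rot: [-3.14, 0.0, 1.457]
contact_force: [-5.7, 0.9, 0.1]
opening: 0.155
```

Call:
{"fn": "drive_tool", "kwargs": {"targets": [0.0004,0,0,0,0,0,0,0.0008,0,0,0,0,0,0,0.0012,0,0,0,0,0,0,0.0016,0,0,0,0,0,0,0.002,0,0,0,0,0,0,0.002,0,0,0,0,0,0]}}

```text
clock: 10.52
eef_pos: [604.8, 203.8, 105.0]
tcp_rot: [-3.139, 0.002, 1.457]
contact_force: [-5.9, -5.8, 1.0]
opening: 0.156
```

Call:
{"fn": "drive_tool", "kwargs": {"targets": [0.0004,0,0,0,0,0,0,0.0008,0,0,0,0,0,0,0.0012,0,0,0,0,0,0,0.0012,0,0,0,0,0,0]}}

```text
clock: 10.85
eef_pos: [604.9, 204.9, 105.0]
tcp_rot: [-3.139, 0.002, 1.457]
contact_force: [-4.8, -5.5, 2.0]
opening: 0.16
```

```bash
python3 mv.py 588.7 191.8 104.9 1.457;python3 - <<'E'
from h import *
s=sense();print(s['wrist_torque'])
g=grab_frame("side")
cv2.imwrite("pics/seat.png",cv2.resize(g["color"][215:315,165:285],None,fx=6,fy=6,interpolation=cv2.INTER_CUBIC)[:600])
E
```

```text
[-0.0149 -0.0146  0.0002] [-0.0023  0.0023 -0.0001] rows>= 1.0 t 10.85 [604.9 204.9 105. ] [-3.1393e+00  2.3000e-03  1.4569e+00] [-4.8 -5.5  2. ] 0.16
[-0.9963061   0.81732333 -0.06821804]
```

View pics/seat.png

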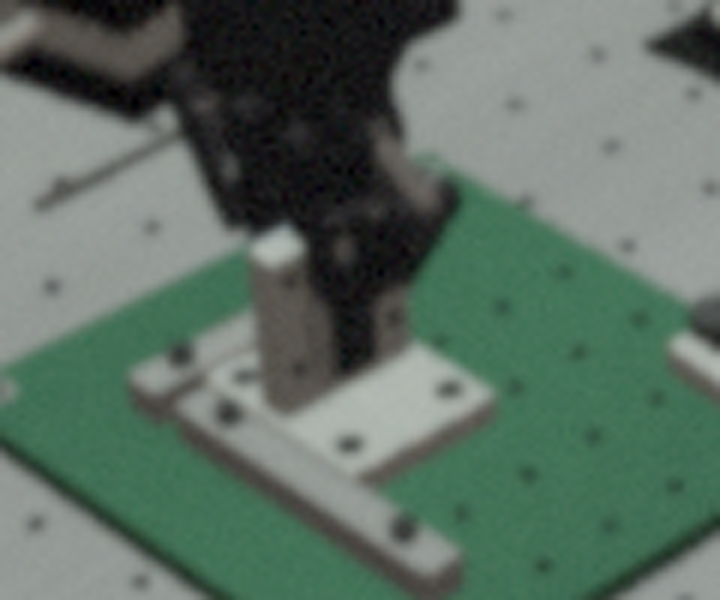

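Picture: the foot is visually up to both fences, at (210,375) and (340,450). The y force is constant while it still slides, though, so the long fence isn't reached yet.

Call:
{"fn": "drive_tool", "kwargs": {"targets": [0.0004,0,0,0,0,0,0,0.0008,0,0,0,0,0,0,0.0012,0,0,0,0,0,0,0.0016,0,0,0,0,0,0,0.0016,0,0,0,0,0,0]}}

```text
clock: 11.32
eef_pos: [605.1, 206.5, 105.0]
tcp_rot: [-3.139, 0.002, 1.457]
contact_force: [-6.3, -5.2, 1.6]
opening: 0.154
```

Call:
{"fn": "drive_tool", "kwargs": {"targets": [0.0004,0,0,0,0,0,0,0.0008,0,0,0,0,0,0,0.0012,0,0,0,0,0,0,0.0016,0,0,0,0,0,0,0.0016,0,0,0,0,0,0]}}

```text
clock: 11.73
eef_pos: [605.3, 208.1, 105.0]
tcp_rot: [-3.139, 0.002, 1.457]
contact_force: [-5.5, -5.9, 2.1]
opening: 0.156
```

Call:
{"fn": "drive_tool", "kwargs": {"targets": [0.0004,0,0,0,0,0,0,0.0008,0,0,0,0,0,0,0.0012,0,0,0,0,0,0,0.0016,0,0,0,0,0,0,0.0016,0,0,0,0,0,0]}}

```text
clock: 12.15
eef_pos: [605.4, 208.6, 105.1]
tcp_rot: [-3.139, 0.004, 1.457]
contact_force: [-6.4, -12.5, 4.7]
opening: 0.153
```

Call:
{"fn": "drive_tool", "kwargs": {"targets": [0.0004,0,0,0,0,0,0,0.0008,0,0,0,0,0,0,0.0012,0,0,0,0,0,0,0.0016,0,0,0,0,0,0,0.0016,0,0,0,0,0,0]}}

```text
clock: 12.57
eef_pos: [605.4, 208.9, 105.1]
tcp_rot: [-3.139, 0.006, 1.458]
contact_force: [-5.8, -20.0, 8.0]
opening: 0.151
```

Call:
{"fn": "drive_tool", "kwargs": {"targets": [0,0.0004,0,0,0,0,0,0,0.0008,0,0,0,0,0,0,0.0012,0,0,0,0,0,0,0.0016,0,0,0,0,0,0,0.002,0,0,0,0,0,0,0.0025,0,0,0,0,0,0,0.0025,0,0,0,0,0]}}

```text
clock: 13.15
eef_pos: [605.8, 208.9, 105.1]
tcp_rot: [-3.134, 0.007, 1.457]
contact_force: [-16.8, -16.7, 15.4]
opening: 0.155
```

```bash
python3 mv.py 605.4 208.9 104.9 1.457
```

```text
[-0.     -0.0004  0.0002] [-0.0077  0.0067  0.0004] rows>= 1.0 t 13.15 [605.8 208.9 105.1] [-3.1339  0.0067  1.4575] [-16.8 -16.7  15.4] 0.155
```

Call:
{"fn": "drive_tool", "kwargs": {"targets": [0,0,0,-0.002,0.002,0,0,0,0,0,-0.004,0.0035,0,0,0,0,0,-0.006,0.005,0,0,0,0,0,-0.008,0.007,0,0,0,0,0,-0.008,0.007,0,0,0,0,0,-0.008,0.007,0,0]}}

```text
clock: 13.65
eef_pos: [605.3, 208.4, 105.0]
tcp_rot: [-3.141, 0.001, 1.458]
contact_force: [-15.9, -18.5, 17.0]
opening: 0.156
```

```bash
python3 mv.py 605.4 208.9 104.9 1.457
```

```text
[0.0005 0.0001 0.0001] [-0.0007  0.0006  0.0006] rows>= 1.0 t 13.65 [605.3 208.4 105. ] [-3.1409e+00  6.0000e-04  1.4576e+00] [-15.9 -18.5  17. ] 0.156
```

Call:
{"fn": "drive_tool", "kwargs": {"targets": [0.0005,0.0005,0,-0.001,0.001,0,0,0.001,0.001,0,-0.001,0.001,0,0,0.0013,0.0015,0.0002,-0.002,0.002,0,0,0.0013,0.0015,0.0002,-0.003,0.002,0,0,0.0013,0.0015,0.0002,-0.003,0.002,0,0,0.0013,0.0015,0.0002,-0.003,0.002,0,0]}}

```text
clock: 14.15
eef_pos: [605.4, 208.5, 105.0]
tcp_rot: [-3.14, 0.001, 1.458]
contact_force: [-23.6, -24.0, 26.6]
opening: 0.151
```

```bash
python3 mv.py 605.4 208.9 104.9 1.457;python3 - <<'E'
from h import *
from scipy.spatial.transform import Rotation as R
s=sense();print(s['wrist_torque'], R.from_euler("z",-(s["tcp_rot"][2]-np.pi/2)).apply(s["contact_force"]))
E
```

```text
[ 0.0004 -0.      0.0001] [-0.0013  0.001   0.0006] rows>= 1.0 t 14.15 [605.4 208.5 105. ] [-3.1403e+00  1.0000e-03  1.4576e+00] [-23.6 -24.   26.6] 0.151
[-4.01644199  3.87411911 -0.01695888] [-20.72590522 -26.54015267  26.60317039]
```

Forces are good and the tool is level. Next is a small yaw probe, to confirm it sits flush rather than on a corner.

Call:
{"fn": "drive_tool", "kwargs": {"targets": [0,0,0,0,0,0.004,0,0,0,0,0,0,0.008,0,0,0,0,0,0,0.008,0,0,0,0,0,0,0.008,0]}}

```text
clock: 14.48
eef_pos: [605.4, 208.5, 105.0]
tcp_rot: [-3.14, 0.001, 1.451]
contact_force: [-24.5, -24.0, 27.8]
opening: 0.157
```

```bash
python3 -c "
from h import *
s=sense();print(s['wrist_torque'],s['tcp_rot'],s['contact_force'],s['eef_pos'])"
```

```text
[-4.00657229  3.8748066   0.50359239] [-3.14045107e+00  1.26389084e-03  1.45072029e+00] [-24.51301625 -23.98787434  27.81911257] [605.36632675 208.52352005 104.98126719]
```

Call:
{"fn": "drive_tool", "kwargs": {"targets": [0,0,0,0,0,-0.006,0,0,0,0,0,0,-0.012,0,0,0,0,0,0,-0.016,0,0,0,0,0,0,-0.016,0,0,0,0,0,0,-0.016,0]}}

```text
clock: 14.9
eef_pos: [605.4, 208.5, 105.0]
tcp_rot: [-3.14, 0.001, 1.465]
contact_force: [-24.0, -24.9, 26.4]
opening: 0.152
```

```bash
python3 -c "
from h import *
s=sense();print(s['wrist_torque'],s['tcp_rot'],s['contact_force'],s['eef_pos'])"
```

```text
[-4.03284026  3.82828455 -0.48215685] [-3.14016725e+00  7.43758320e-04  1.46465563e+00] [-23.97032572 -24.8862806   26.42492857] [605.3573504  208.48786977 104.96890904]
```

Yaw torque is symmetric at ±0.5 N m about 1.458, which agrees with the plate yaw seen in the images, so the bracket is flush. I'll turn back to centre, settle and verify.

Call:
{"fn": "drive_tool", "kwargs": {"targets": [0,0,0,0,0,0.004,0,0,0,0,-0.0005,0.0005,0.008,0,0,0,0,-0.001,0.001,0.008,0,0,0,0,-0.001,0.001,0.008,0,0,0,0,-0.001,0.001,0.008,0,0,0,0,-0.001,0.001,0.008,0]}}

```text
clock: 15.4
eef_pos: [605.3, 208.5, 105.0]
tcp_rot: [-3.141, 0.0, 1.458]
contact_force: [-23.7, -25.0, 26.7]
opening: 0.15
```

```bash
python3 - <<'E'
from h import *
s=sense();print(s['clock'],s['wrist_torque'],s['tcp_rot'],s['contact_force'],s['eef_pos'],s['opening'])
g=grab_frame("side"); f=grab_frame("top")
a=cv2.resize(g["color"][235:315,165:285],None,fx=6,fy=6,interpolation=cv2.INTER_CUBIC)
p=np.array([580.74,186.93,-.1166]); 
X=BR.copy(); X[:,2]=24; X[:,:2]+=[10,23]
pts=np.array([w2pix(g,w) for w in T2(p,X)]); cv2.polylines(a,[((pts-[165,235]+.5)*6).astype(int)],True,(0,0,255),1)
cv2.imwrite("pics/fin.png",a)
E
```

```text
15.4 [-4.12484792  3.92890124  0.03202495] [-3.14117357e+00  1.30132231e-04  1.45769946e+00] [-23.68738506 -24.95602559  26.66794596] [605.29171649 208.48752856 104.97226983] 0.14973787312056552
```

View pics/fin.png

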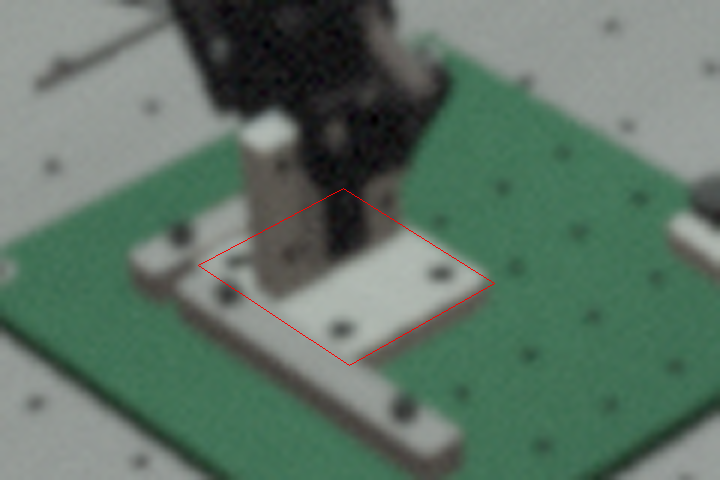

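The foot outline coincides with the predicted seat (red outline against the foot's right corner at (492,283) and its front corner at (350,362)). It is level and loaded on both fences, so I'm handing in.

```bash
python3 -c "
from h import *
print(sign_off()); s=sense(); print(s['clock'],s['contact_force'])"
```

```text
the job is handed in; nothing more can be done
None
the job is handed in; nothing more can be done
```

The bracket from the mat stands foot down in the fence corner. The gripper still holds it at an 80 N grip setting, pressed to both fences and the plate. I handed the job in at about 15.5 s.

**Last checks before hand-in:**
- **Forces:** about 24 N towards the short fence, 25 N towards the long fence, and 27 N down, as read at the wrist. Part of the sideways push may be carried by friction on the plate instead of the fences.
- **Level:** the tool is within 0.0005 rad of vertical. It had tilted about 0.008 rad under the push, which I corrected.
- **Flush:** turning the tool ±0.007 rad gave a symmetric ±0.5 N m about yaw 1.458, which agrees with the plate yaw seen in the images. From this I take the foot to be flush.
- **Picture:** the final side view shows the foot on its predicted seat outline.

**What disagreed:**
- **Cameras:** the top and side cameras differed by about 6–8 mm, more than the stated calibration. I used the average and let contact force decide the final position.
- **First slide:** sliding on the plate stuck through friction, with the side force reaching about 19 N. I lifted the bracket slightly and eased it in from there.

I did not check the bystanders in a final picture. Nothing suggested contact with any of them.

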